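Set the bench press to its zero line and prove it with the 20 mm bar

ROBOT

A 6-joint arm with a two-finger parallel gripper is mounted at the origin on the work surface. World frame = base frame: x ahead of the robot, y to its left, z up, the work surface at z = 0. Lengths are in m, angles in rad, forces in N, time in s.
With the tool pointing down it reaches from about 0.35 to 0.775 m from the base axis. Payload 7.3 kg.
Tool frame: the origin (TCP) lies midway between the tips of the shut fingers; the grasp point (between the pads) lies 19 mm behind it; z points along the fingers, y is the direction in which the jaws open and shut (so a half turn about z gives the same grasp; the last joint's range is limited). The gripper opens to 92 mm and grips with 3 to 60 N. Pads are 19 mm wide; open, the fingers measure 130 mm over their backs; the gripper's body (75 mm by 190 mm) begins 47 mm behind the grasp point.
Start: joints at [1.08, 0.342, 1.524, -0, 1.275, -0.146], TCP at [0.177, 0.494, 0.227] pointing down, gripper open.
Joint ranges: [-2.53, 2.53], [-0.77, 2.02], [0.04, 2.7], [-1, 4.14], [0.28, 2.66], [-3.11, 3.11]. Speed limits (rad/s): [2.57, 2.57, 3.14, 3.14, 3.14, 3.14].

INTERFACE

Orientations are given as [roll, pitch, yaw] about the fixed x, y, z axes, in that order (R = Rz(yaw) Ry(pitch) Rx(roll)).
In Python, from cell import robot gives the robot as it stands.
- The arm moves only by the tool step_arm, never from a script. Its argument "moves" is a list that holds one entry, the list of rows, each a list of 4 numbers: the shift along the tool's x, y, z in m, then the turn about the tool's z in rad. In form: [[[dx, dy, dz, roll], ...]]. A call has 1 to 8 rows; each row shifts and turns the commanded pose from where the row before left it, along the tool's axes as they then stand; what a row does not reach is not made up. A row lasts 1/12 s, in which the tool goes at most 41.7 mm and 7.16 degrees, less where a joint would pass 70% of its speed; a pose out of reach is approached as far as the arm can. A call with a gripper value outside its range is refused whole. "hand" is the opening, from 0 (shut) to 1 (fully open), set as the call begins (left out, the last holds). The fingers move at their own pace and stop on an object; "force" is the grip in N (left out, the last holds). Time passes only in rows, so rows that do not move let the fingers close. It gives the time, the measured TCP pose, the force and the opening at its end, in the units of the state.
- robot.observe(): the state, without advancing time (a new reading comes with each control period).
- robot.read_camera(name): name is "scene" or "side" or "wrist"; returns a dict with "frame" (420x560x3 uint8, red, green, blue), "fovy" (degrees; the focal length in pixels is half the picture's height over the tangent of half this angle, whatever the lens; pixels are square), "cx", "cy" (the principal point, pixels), "R" (3x3) and "t" (3): a world point X has camera coordinates R X + t. Camera axes: x right, y down, z forward; pixel columns grow to the right and rows downward; lengths in m; the calibration is good to about 2 mm. A picture is of the moment at which its call begins. There is no depth.
- robot.hand_in(): hands the job in, once; it reports no verdict.
The state is a dict: "time": time; "qpos": joint angles; "qvel": joint speeds; "joint_efforts": joint torques, N m; "tool_pos": TCP position; "tool_rot": TCP orientation; "contact_force": force on the tool from outside, world axes, zero at the start; "torque": the same for the moment, N m; "opening": finger opening in m.
Only numpy, scipy, OpenCV 4.12 (cv2) and the standard library are available. Lean on these libraries where they do the work, as an engineer would, in place of code of your own. Each camera call takes 0.05 s, during which the arm holds its last target.

TASK

Wind the little screw press up by its handwheel until the long white line on the rim stands at the pointer behind the wheel. Then prove the opening: lay the 20 mm setting bar (the middle thickness of the three) flat on the press base, square and centred, push it in under the ram from the front until its end meets the column, and leave it there with the wheel still on its line. Leave the other two bars and everything else on the bench where they are.

Things in the scene. Friction and masses are not known exactly. Their poses are not given: they have to be found in the camera images.
- press: small bench screw press, fixed; place and yaw differ each time. Origin on the bench (height 0) straight under the ram and wheel axis; x runs from the open front to the column at the back, y to its left, z up. Base plate 25 mm thick, x = -135 to +85 mm, y = -60 to +60 mm, top flat. Column 64 mm wide, its flat front face at x = +35 mm. Head over the throat: x = -35 to +85, y = -32 to +32, z = 118 to 166 mm
- throat (a point): middle of the throat: the point on the base's top (25 mm above the bench) straight under the ram, axes as the press. The ram foot above it is 40 mm in diameter, round-edged; the gap between foot and base is 22 mm when the wheel is on its line, less when the wheel's angle is negative
- wheel_hub (a point): centre of the handwheel at the height of its rim's top, 201 mm above the bench, on the vertical axis; turns with the wheel, x towards the white line. Rim 110 mm outside and 84 mm inside diameter, 16 mm thick, with three spokes; hub 36 mm diameter, up to 207 mm above the bench
- pointer_tip (a point): tip of the fixed steel pointer behind the wheel, 57 mm from the wheel axis towards press +x, at the height of the rim's top; its bracket behind it is no higher
- wheel (a joint): angle of the handwheel in rad, 0 when the long white line is at the pointer (towards press +x). It starts between -2.6 and -1.0. It grows counter-clockwise seen from above, which raises the ram by 3.8 mm per rad; it can run past the line, up to +1.2. It turns with about 0.12 N m of friction and stays where it is left
- crank_mid (a point): middle of the upright revolving handle on the handwheel, 45 mm from the wheel axis and diametrically opposite the white line (so at x = -45 mm of the press when the wheel is at 0). Handle 21 mm diameter, round, standing from 205 to 255 mm above the bench; this point is 231 mm up. The handle spins freely on its pin, so a gripper need not turn with it
- bar20_mid (a point): centre of the 20 mm setting bar: plain aluminium, 180 mm long (its x), 30 mm wide (its y), 20 mm thick (its z), about 0.29 kg, the same either end; lies flat on the bench. Fully home, this point is at x = -55 mm, y = 0, z = 35 mm of the press, and the outer end stands 10 mm out from the base's front edge
- bar12_mid (a point): centre of another setting bar of the same length and width, 12 mm thick; leave alone
- bar28_mid (a point): centre of another setting bar of the same length and width, 28 mm thick; leave alone
- spray_can: red-banded spray can, 58 mm diameter, 165 mm tall, standing beside the press on its -y flank; origin at the centre of its underside; leave alone
- glue_bottle: white bottle with a red cap, 38 mm diameter, 105 mm tall, standing beside the press on its +y flank, towards the back; origin at the centre of its underside; leave alone
- bearing: steel bearing ring lying flat, 52 mm outside diameter, 26 mm bore, 15 mm high, close beside the front of the press base on its -y flank; origin at the centre of its underside; leave alone
- tumbler: dark blue drinking tumbler, 78 mm diameter, 156 mm tall; origin at the centre of its underside; leave alone
- screwdriver: screwdriver lying on the bench, 190 mm long, along its own x; origin on its axis, under it; leave alone
- wrench: wrench lying on the bench, 170 mm long, along its own x; origin under it; leave alone
- joint_housing: round aluminium joint housing lying flat, 92 mm diameter, 54 mm tall; origin at the centre of its underside; leave alone
There are look-alikes about, which are no part of the job. Leave any black or yellow look-alike of the part that bears bar20_mid alone.

How it is judged:
By the outcome, as a careful person would: the job done as asked, in the order asked, and still so for the second after the job is handed in, with the robot touching nothing.
It also fails if it takes over 69 s, if anything falls off the work surface, if the arm or the gripper's body presses on something with over 40 N, if the wrist force passes 120 N, or if a joint passes its speed limit or range.

## Working session

There is one attempt and no reset: what is moved stays moved. The work goes in short steps, Python scripts to look and compute and a tool call to move; the robot and the scene stay as the last step left them, time stands still between calls to the robot, and variables do not carry over. Pictures are saved under pics/ and viewed, and the job is handed in when it is done.

Besides the shell and the picture viewer there is one more tool, called after "Call:" in YAML: its name, and indented under it one key for each argument. step_arm: Moves the arm, as the interface text tells. Its arguments: {"type":"object","properties":{"moves":{"type":"array","items":{"type":"array","items":{"type":"array","items":{"type":"number"}}}},"hand":{"type":"number"},"force":{"type":"number"}},"required":["moves"]}

```bash
ls; mkdir -p pics
python3 - <<'E'
from cell import robot
import cv2,pickle
print(robot.observe())
d={}
for n in ["scene","side","wrist"]:
    c=robot.read_camera(n); d[n]=c
    cv2.imwrite(f"pics/a_{n}.png",c["frame"][:,:,::-1])
    print(n,c["fovy"],c["cx"],c["cy"],c["R"],c["t"])
pickle.dump(d,open("a.pkl","wb"))
E
```

```text
pics
{'time': 0.0, 'qpos': array([ 1.08002991e+00,  3.42752624e-01,  1.52502528e+00, -6.56586718e-06,
        1.27537514e+00, -1.46025542e-01]), 'qvel': array([-0.00147519,  0.0015964 ,  0.00057464, -0.00131484, -0.00083531,
        0.00142098]), 'joint_efforts': array([-3.59577016e-04, -4.31243455e+01, -2.44218367e+01,  7.17697316e-02,
        5.57684444e-02, -5.84697295e-05]), 'tool_pos': array([0.17722623, 0.49375255, 0.22602655]), 'tool_rot': array([-3.14004795e+00, -2.20836853e-04,  2.79685352e+00]), 'contact_force': array([0.26467697, 0.92081229, 0.32832664]), 'torque': array([-0.06314692,  0.01568194, -0.01036569]), 'opening': 0.09153476946781919}
scene 57.74500747714026 282.6137324612573 210.51598295322745 [[-0.08620505  0.99624736 -0.007739  ]
 [ 0.58871673  0.04467181 -0.80710411]
 [-0.80372962 -0.07413253 -0.59035842]] [ 0.03665189 -0.16964957  1.50598042]
side 50.87094382791125 290.7862822676021 206.51073146841048 [[ 0.93920337 -0.34321374  0.01006775]
 [-0.16459286 -0.47575348 -0.86404156]
 [ 0.3013407   0.80985367 -0.5033198 ]] [-0.45621451  0.19756317  1.34965707]
wrist 70.72484523096517 283.3025086688486 210.01810147067852 [[ 3.39173625e-01  9.40723588e-01 -6.19443353e-04]
 [ 9.00260365e-01 -3.24393608e-01  2.90344730e-01]
 [ 2.72933193e-01 -9.90349349e-02 -9.56921916e-01]] [-0.52386939 -0.03625128  0.39057769]
```

View pics/a_scene.png

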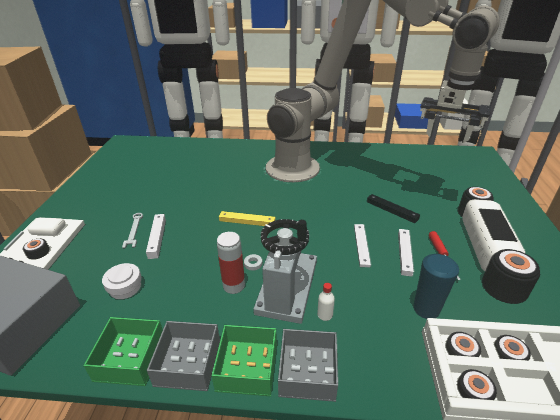

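View pics/a_side.png

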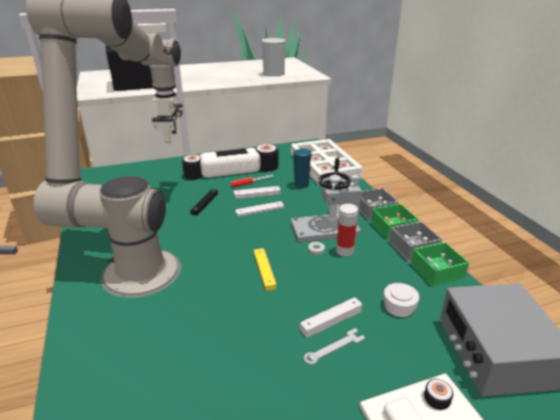

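View pics/a_wrist.png

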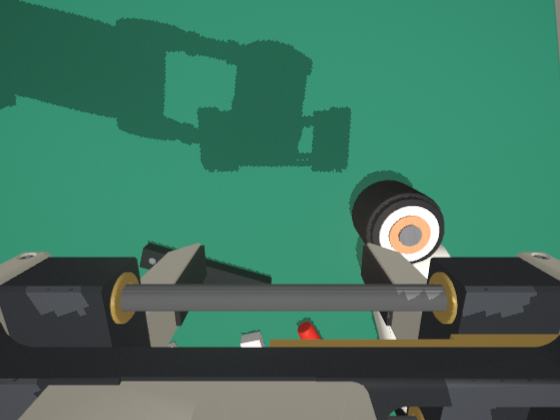

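```bash
cat > h.py <<'E'
import numpy as np,cv2,pickle
def K(c):
    f=210/np.tan(np.radians(c["fovy"])/2); return f,c["cx"],c["cy"]
def proj(c,X):
    X=np.atleast_2d(X); p=X@np.array(c["R"]).T+c["t"]; f,cx,cy=K(c)
    return np.c_[cx+f*p[:,0]/p[:,2],cy+f*p[:,1]/p[:,2]]
def onz(c,u,v,z):
    f,cx,cy=K(c);R=np.array(c["R"]);o=-R.T@c["t"];d=R.T@np.array([(u-cx)/f,(v-cy)/f,1]);s=(z-o[2])/d[2];return o+s*d
def crop(c,x0,y0,x1,y1,k,fn,pts=None):
    im=c["frame"][y0:y1,x0:x1,::-1]
    im=cv2.resize(im,None,fx=k,fy=k,interpolation=cv2.INTER_CUBIC)
    if pts is not None:
        for p in pts:
            q=(int((p[0]-x0+.5)*k),int((p[1]-y0+.5)*k)); cv2.circle(im,q,3,(255,0,255),1)
    cv2.imwrite(fn,im)
def T(x,y,yaw,P):
    P=np.atleast_2d(P).astype(float);c,s=np.cos(yaw),np.sin(yaw)
    return np.c_[x+c*P[:,0]-s*P[:,1],y+s*P[:,0]+c*P[:,1],P[:,2]]
E
python3 - <<'E'
from h import *
d=pickle.load(open("a.pkl","rb"))
s=d["scene"]
crop(s,120,200,200,280,7,"pics/b1.png")
crop(s,340,210,430,285,8,"pics/b2.png")
crop(s,215,200,345,330,4.6,"pics/b3.png")
crop(d["side"],220,170,380,290,5,"pics/b4.png")
crop(d["side"],290,280,370,350,7,"pics/b5.png")
E
```

```text
(no output)
```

View pics/b1.png

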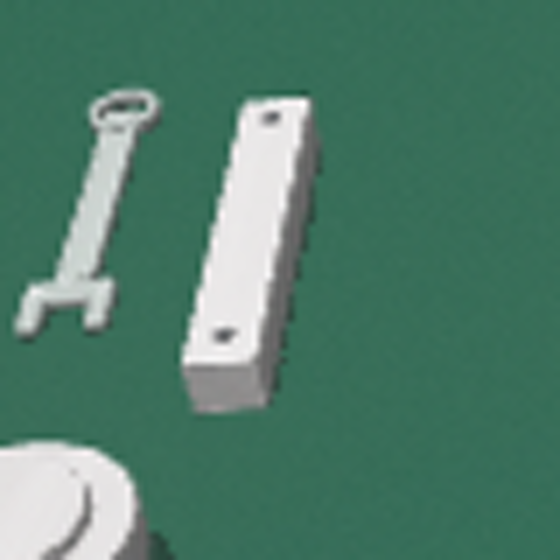

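View pics/b2.png

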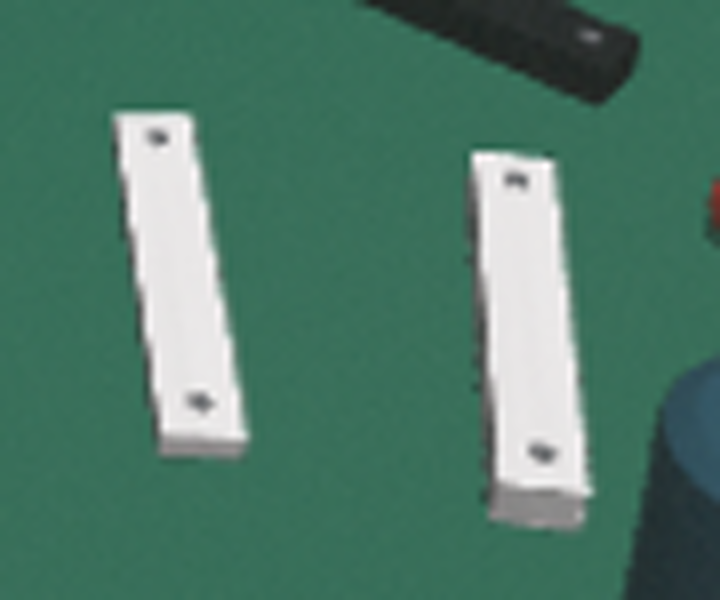

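View pics/b3.png

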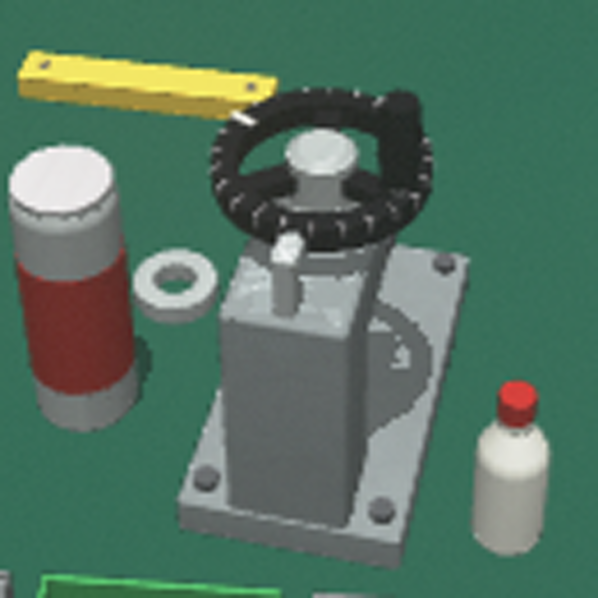

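View pics/b4.png

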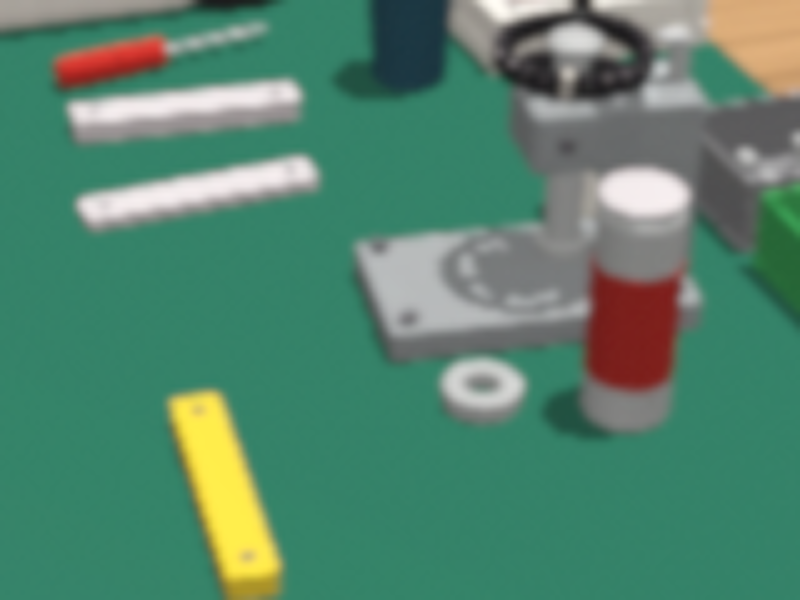

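View pics/b5.png

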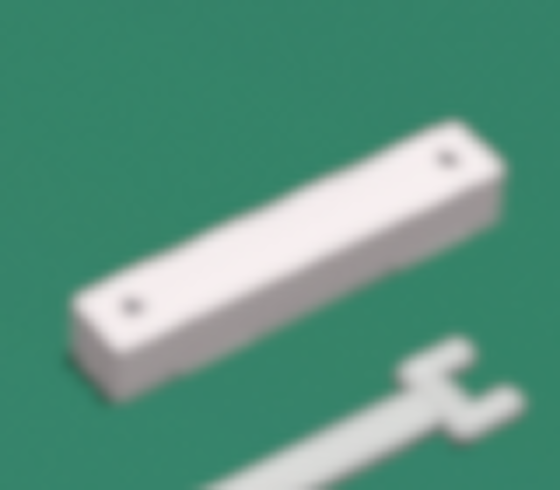

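```bash
cat > fit.py <<'E'
from h import *
from scipy.optimize import least_squares
d=pickle.load(open("a.pkl","rb")); s=d["scene"]; sd=d["side"]
def px(p,k,o): return (np.array(p,float)+.5)/k-.5+np.array(o)
def fit(obs,x0):
    def r(q): return np.concatenate([(proj(c,T(*q,P))[0]-u) for c,P,u in obs])
    o=least_squares(r,x0); return o.x,o.fun.reshape(-1,2)
S=lambda P,u:(s,P,px(u,4.6,(215,200)))
Q=lambda P,u:(sd,P,px(u,5,(220,170)))
pr=[S((.085,-.06,.025),(180,500)),S((.085,.06,.025),(402,547)),S((-.135,.06,.025),(468,258)),
 Q((-.135,.06,.025),(358,246)),Q((-.135,-.06,.025),(391,336))]
x,f=fit(pr,[.55,0,0]);print("press",x.round(4),np.degrees(x[2]));print(f.round(1))
x1,f1=fit(pr[:3],[.55,0,0]);print(x1)
B=lambda P,u:(s,P,px(u,8,(340,210)))
br=[B((-.09,-.015,.02),(472,152)),B((-.09,.015,.02),(552,160)),B((.09,.015,.02),(592,494)),B((.09,-.015,.02),(494,486)),
 Q((-.09,-.015,.02),(80,122)),Q((-.09,.015,.02),(68,100)),Q((.09,.015,.02),(296,80)),Q((.09,-.015,.02),(303,97))]
b,f=fit(br,[.5,.3,0]);print("bar20",b,np.degrees(b[2]));print(f.round(1))
b1,f=fit(br[:4],[.5,.3,0]);print(b1)
# other candidates
for z in (.012,.02,.028):
    L=[onz(s,*px(u,8,(340,210)),z)[:2] for u in [(472,152),(552,160),(592,494),(494,486)]]
    print(z,np.linalg.norm(L[0]-L[1]),np.linalg.norm(L[2]-L[3]),np.linalg.norm(L[1]-L[2]))
# wheel line
w=onz(s,*px((243,118),4.6,(215,200)),.201)
hub=T(*x,(0,0,.201))[0]; v=w-hub;print("line r",np.linalg.norm(v),"ang",np.arctan2(v[1],v[0])-x[2], "hub",hub, proj(s,hub),proj(s,T(*x,(.057,0,.201))))
# crank top
k=onz(s,*px((404,98),4.6,(215,200)),.255);v=k-hub
print("crank",np.linalg.norm(v[:2]),np.arctan2(v[1],v[0])-x[2])
a=[T(*x,P)[0] for P in [(-.135,-.06,.025),(-.135,.06,.025),(.085,.06,.025),(.085,-.06,.025),(0,0,.207),(.057,0,.201)]]+[T(*b,P)[0] for _,P,_ in br[:4]]
an=[T(*x,(.055*np.cos(t),.055*np.sin(t),.201))[0] for t in np.arange(0,6.28,.3)]
crop(s,215,190,435,330,3.6,"pics/c1.png",proj(s,a+an)); crop(sd,220,150,380,290,5,"pics/c2.png",proj(sd,a+an))
E
python3 fit.py
```

```text
press [ 0.6498  0.0259 -0.1393] -7.983182448651191
[[-0.9  0.5]
 [ 0.2 -0.7]
 [ 0.3 -0.9]
 [-0.2 -1.1]
 [ 0.7 -0.6]]
[ 0.65055197  0.02640856 -0.14224058]
bar20 [ 0.47274227  0.35646653 -0.10950522] -6.274186921045568
[[ 0.  -0.1]
 [ 0.2  0. ]
 [-0.2  0.2]
 [ 0.4 -0.4]
 [-0.2 -0.1]
 [ 1.2  0.8]
 [-0.4  0.2]
 [-0.2  0.2]]
[ 0.47314294  0.35612201 -0.10813981]
0.012 0.02984094817093442 0.03219092582825531 0.1811636477961358
0.02 0.029518529372345382 0.03184311651698408 0.1792062513576631
0.028 0.02919611057375636 0.03149530720571278 0.1772488549191905
line r 0.05022192655692583 ang -1.9845123223255163 hub [0.64975339 0.02594    0.201     ] [[284.78761031 233.3719707 ]] [[278.97196467 249.92280645]]
crank 0.04473143813422949 1.2297311686599355
```

View pics/c1.png

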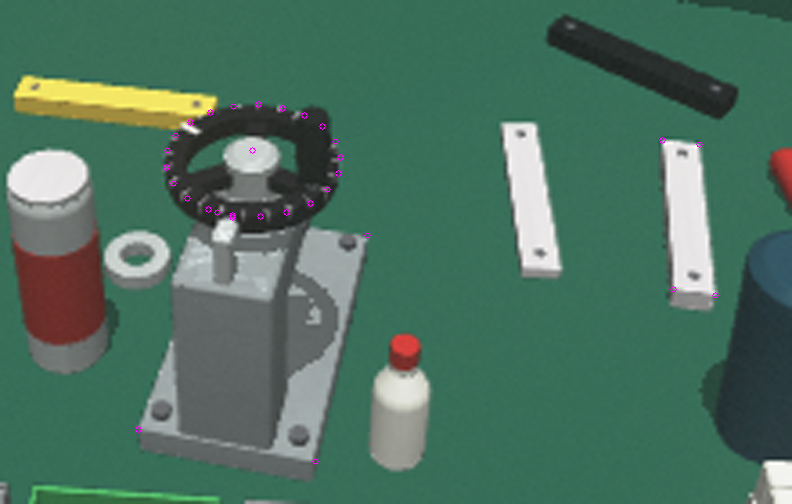

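View pics/c2.png

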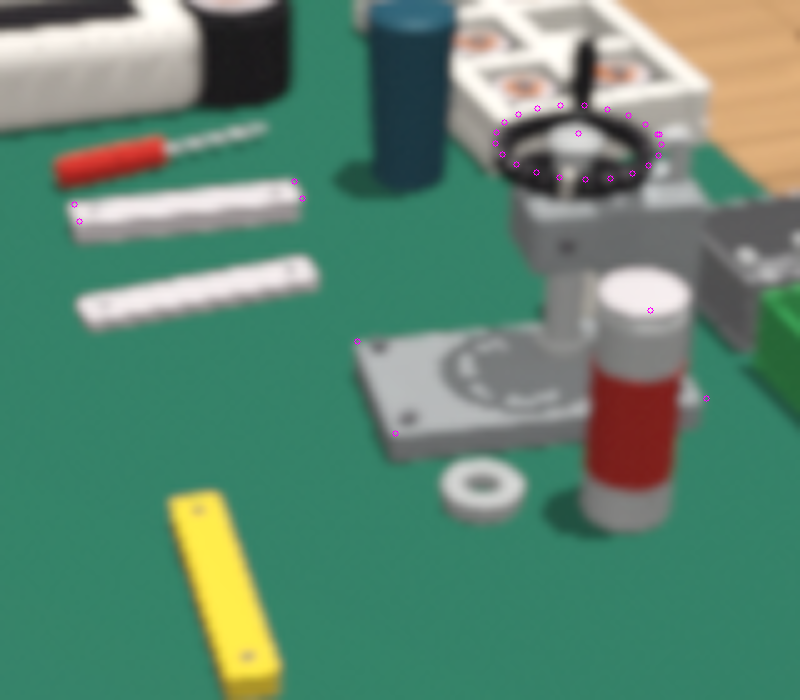

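Run:
```python
from h import *
d=pickle.load(open("a.pkl","rb")); s=d["scene"];sd=d["side"]
w=d["wrist"]; R=np.array(w["R"]);print("cam",-R.T@w["t"])
print("tumbler scene top centre",onz(s,439,266,.156),"side top",onz(sd,302,153.5,.156),"base side",onz(sd,302,185,0))
for u in [(490,205),(508,295),(450,280),(437,237)]: print(u,onz(s,*u,0))
from fit import px,x
for u in [(379,247),(408,318)]:
    p=onz(sd,*px(u,5,(220,170)),.027); q=p[:2]-x[:2];c,t=np.cos(x[2]),np.sin(x[2]);print("bolt",c*q[0]+t*q[1],-t*q[0]+c*q[1])
h=T(*x,(.045*np.cos(1.21),.045*np.sin(1.21),.216))[0];print(h,1.21+x[2])
```

```text
cam [0.10371665 0.51973744 0.38395321]
tumbler scene top centre [0.68158202 0.3690964  0.156     ] side top [0.65776233 0.3458482  0.156     ] base side [0.67203639 0.37260164 0.        ]
(490, 205) [0.20432134 0.68646985 0.        ]
(508, 295) [0.60945208 0.5934367  0.        ]
(450, 280) [0.56791855 0.46031428 0.        ]
(437, 237) [0.38945522 0.46820771 0.        ]
press [ 0.6498  0.0259 -0.1393] -7.983182448651191
[[-0.9  0.5]
 [ 0.2 -0.7]
 [ 0.3 -0.9]
 [-0.2 -1.1]
 [ 0.7 -0.6]]
[ 0.65055197  0.02640856 -0.14224058]
bar20 [ 0.47274227  0.35646653 -0.10950522] -6.274186921045568
[[ 0.  -0.1]
 [ 0.2  0. ]
 [-0.2  0.2]
 [ 0.4 -0.4]
 [-0.2 -0.1]
 [ 1.2  0.8]
 [-0.4  0.2]
 [-0.2  0.2]]
[ 0.47314294  0.35612201 -0.10813981]
0.012 0.02984094817093442 0.03219092582825531 0.1811636477961358
0.02 0.029518529372345382 0.03184311651698408 0.1792062513576631
0.028 0.02919611057375636 0.03149530720571278 0.1772488549191905
line r 0.05022192655692583 ang -1.9845123223255163 hub [0.64975339 0.02594    0.201     ] [[284.78761031 233.3719707 ]] [[278.97196467 249.92280645]]
crank 0.04473143813422949 1.2297311686599355
bolt -0.12222329569783477 0.04540647775704654
bolt -0.12283565633327646 -0.047021964381695196
[0.67133264 0.06542843 0.216     ] 1.0706671814836135
```

Call:
step_arm:
  moves:
    - [[0,0,-0.027,0],[0,0,-0.027,0],[0,0,-0.026,0],[-0.025,-0.01,0,0],[-0.025,-0.01,0,0],[-0.025,-0.01,0,0],[-0.025,-0.01,0,0],[-0.025,-0.01,0,0]]
  hand: 1

```text
time: 0.82
tool_pos: [0.2788, 0.4038, 0.3066]
tool_rot: [-3.141, -0.0, 2.797]
contact_force: [-0.2, -0.5, 0.6]
opening: 0.0918
```

Call:
step_arm:
  moves:
    - [[-0.025,-0.01,0,0],[-0.025,-0.01,0,0],[-0.025,-0.01,0,0],[-0.025,-0.01,0,0],[-0.025,-0.01,0,0],[-0.025,-0.01,0,0],[-0.025,-0.01,0,0],[-0.025,-0.01,0,0]]

```text
time: 1.48
tool_pos: [0.4401, 0.2608, 0.3065]
tool_rot: [-3.141, -0.0, 2.797]
contact_force: [-0.6, -0.3, 0.6]
opening: 0.0919
```

Call:
step_arm:
  moves:
    - [[-0.025,-0.01,0,0],[-0.025,-0.01,0,0],[-0.025,-0.01,0,0],[-0.025,-0.01,0,0],[-0.025,-0.01,0,0],[-0.025,-0.01,0,0],[-0.025,-0.01,0,0],[-0.025,-0.01,0,0]]

```text
time: 2.15
tool_pos: [0.6013, 0.118, 0.3063]
tool_rot: [-3.141, -0.001, 2.797]
contact_force: [0.8, 0.6, -0.2]
opening: 0.0916
```

Call:
step_arm:
  moves:
    - [[0,0,0,0.11],[0,0,0,0.11],[0,0,0,0.11],[0,0,0,0.11],[0,0,0,0.11],[0,0,0,0.11],[0,0,0,0.11],[0,0,0,0.11]]

```text
time: 2.82
tool_pos: [0.6004, 0.119, 0.3062]
tool_rot: [-3.141, -0.0, 1.911]
contact_force: [-0.2, -0.4, 0.8]
opening: 0.0917
```

Call:
step_arm:
  moves:
    - [[0,0,0,0.11],[0,0,0,0.11],[0,0,0,0.11],[0,0,0,0.11],[0,0,0,0.11],[0,0,0,0.11],[0,0,0,0.11],[0,0,0,0]]

```text
time: 3.48
tool_pos: [0.6005, 0.119, 0.3063]
tool_rot: [-3.141, 0.0, 1.143]
contact_force: [0.2, -0.3, 0.3]
opening: 0.0916
```

```bash
cat > snap.py <<'E'
import sys
from cell import robot
from h import *
tag=sys.argv[1]; d={}
for n in sys.argv[2:]:
    c=robot.read_camera(n); d[n]=c; cv2.imwrite(f"pics/{tag}_{n}.png",c["frame"][:,:,::-1])
pickle.dump(d,open(tag+".pkl","wb")); o=robot.observe(); print(o["time"],o["tool_pos"],o["tool_rot"],o["contact_force"])
E
python3 snap.py e wrist scene
python3 - <<'E'
from h import *
d=pickle.load(open("e.pkl","rb")); crop(d["scene"],215,170,345,330,4,"pics/e1.png")
E
```

```text
3.5833 [0.60048017 0.11902662 0.30642004] [-3.14106291e+00  1.77980048e-04  1.15028562e+00] [0.41823195 0.0370403  0.14914798]
```

View pics/e_wrist.png

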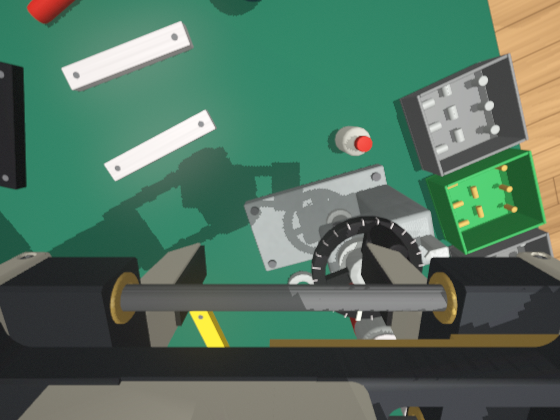

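View pics/e1.png

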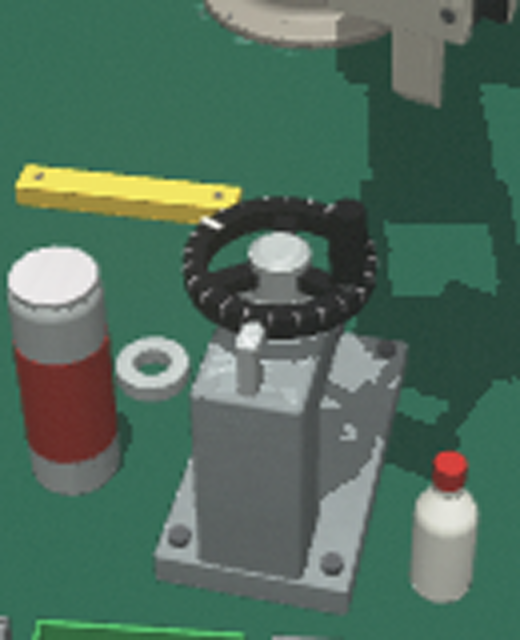

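Run:
```python
from h import *
d=pickle.load(open("e.pkl","rb")); crop(d["wrist"],230,140,440,300,3.8,"pics/e2.png")
```

```text
(no output)
```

View pics/e2.png

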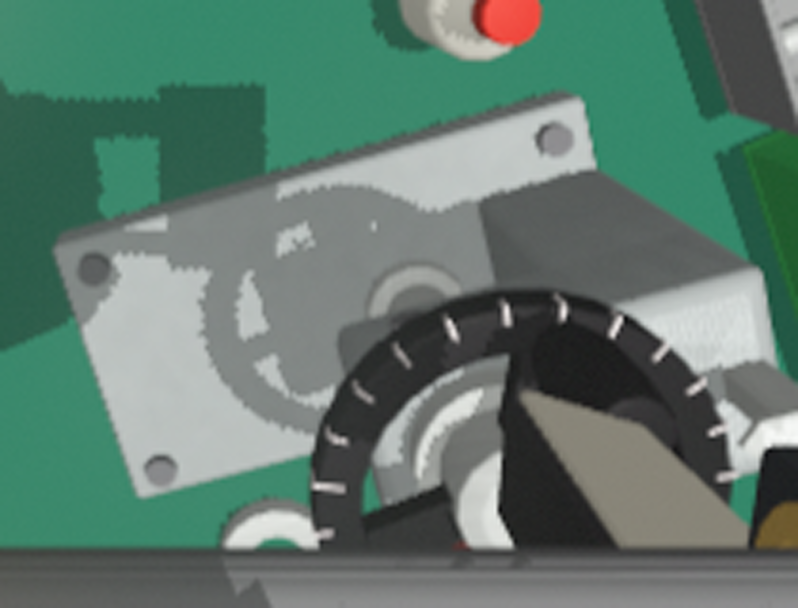

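```bash
cat > fit2.py <<'E'
from fit import *
e=pickle.load(open("e.pkl","rb"))["wrist"]
W=lambda P,u:(e,P,px(u,3.8,(230,140)))
wr=[W((-.135,.06,.025),(60,250)),W((-.135,-.06,.025),(140,494)),W((.085,.06,.025),(576,100))]
print("wrist only",fit(wr,[.65,.02,-.14]))
p,f=fit(pr+wr,[.65,.02,-.14]);print("all",p);print(f.round(1))
E
python3 fit2.py | tail -15
```

```text
0.028 0.02919611057375636 0.03149530720571278 0.1772488549191905
line r 0.05022192655692583 ang -1.9845123223255163 hub [0.64975339 0.02594    0.201     ] [[284.78761031 233.3719707 ]] [[278.97196467 249.92280645]]
crank 0.04473143813422949 1.2297311686599355
wrist only (array([ 0.65000098,  0.02337968, -0.1455111 ]), array([[-2.40710891, -0.50209293],
       [-0.42197289,  2.29670417],
       [ 2.69228978, -1.01753063]]))
all [ 0.64996833  0.02435436 -0.14155496]
[[-1.6  0.5]
 [-0.6 -0.7]
 [-0.1 -0.8]
 [ 0.  -0.9]
 [ 0.9 -0.4]
 [-2.7 -0.7]
 [-0.5  2.1]
 [ 2.3 -1.8]]
```

Call:
step_arm:
  moves:
    - [[0,0,0,0.08],[-0.004,0.022,0,0],[-0.004,0.022,0,0],[-0.003,0.022,0,0],[-0.003,0.0227,0,0],[0,0,0,0],[0,0,0,0]]

```text
time: 4.17
tool_pos: [0.6718, 0.0632, 0.3055]
tool_rot: [-3.14, 0.001, 1.068]
contact_force: [-0.6, 0.4, -0.2]
opening: 0.0915
```

```bash
python3 snap.py g wrist scene side
python3 - <<'E'
from h import *
d=pickle.load(open("g.pkl","rb")); crop(d["scene"],215,130,345,270,4.2,"pics/g1.png");crop(d["side"],280,100,400,230,4.6,"pics/g2.png")
E
```

```text
4.3167 [0.67082334 0.06472447 0.30694228] [-3.14119459e+00 -2.15457059e-04  1.06867864e+00] [ 0.15570745 -0.41855294  0.0588226 ]
```

View pics/g1.png

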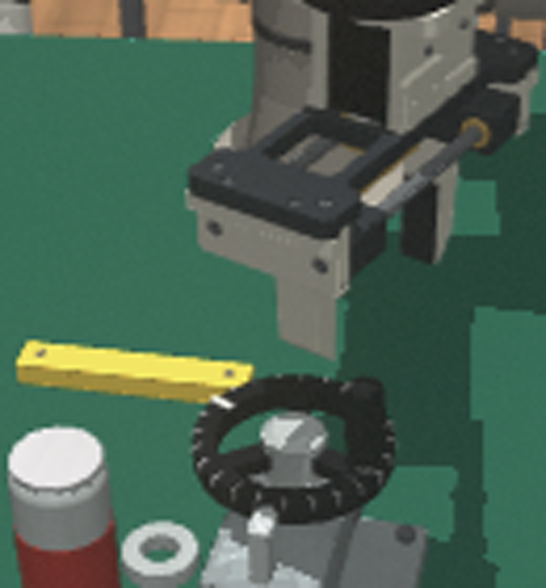

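View pics/g2.png

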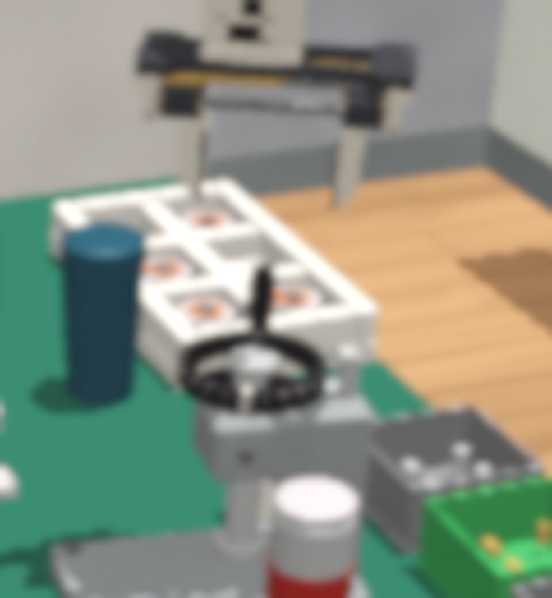

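View pics/g_wrist.png

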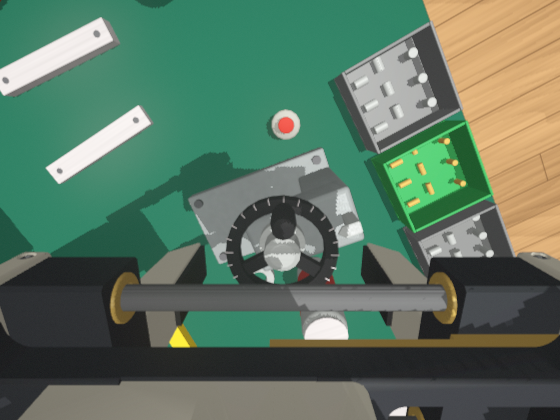

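Call:
step_arm:
  moves:
    - [[0,0,0.02,0],[0,0,0.02,0],[0,0,0.02,0],[0,0,0.02,0],[0,0,0.01,0],[0,0,0,0]]

```text
time: 4.82
tool_pos: [0.6699, 0.0647, 0.2145]
tool_rot: [-3.137, 0.002, 1.068]
contact_force: [-0.5, -0.1, -0.3]
opening: 0.0917
```

Call:
step_arm:
  moves:
    - [[0,0,0,0],[0,0,0,0],[0,0,0,0],[0,0,0,0],[0,0,0,0],[0,0,0,0],[0,0,0,0],[0,0,0,0]]
  hand: 0
  force: 6

```text
time: 5.48
tool_pos: [0.6715, 0.0639, 0.2168]
tool_rot: [3.142, -0.0, 1.067]
contact_force: [-0.1, 0.3, 0.4]
opening: 0.0432
```

```bash
python3 snap.py i wrist scene side
python3 - <<'E'
from h import *
d=pickle.load(open("i.pkl","rb")); crop(d["scene"],215,130,345,270,4.2,"pics/i1.png");crop(d["side"],280,100,400,230,4.6,"pics/i2.png")
E
```

```text
5.6333 [0.67146656 0.06395733 0.21669272] [-3.14149991e+00 -8.47870273e-05  1.06676366e+00] [ 0.26017946 -0.19839054 -0.5861473 ]
```

View pics/i1.png

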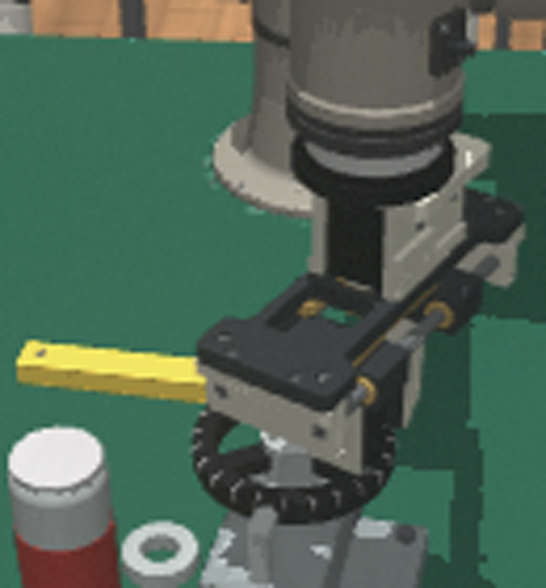

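View pics/i2.png

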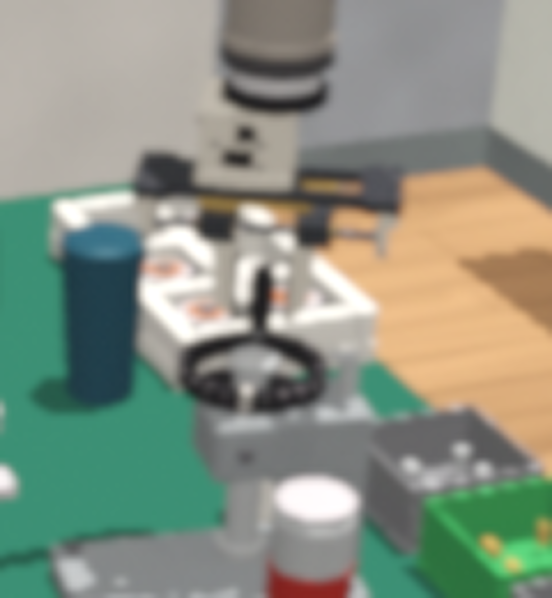

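Call:
step_arm:
  moves:
    - [[0,0,0,0],[0,0,0,0],[0,0,0,0],[0,0,0,0],[0,0,0,0],[0,0,0,0],[0,0,0,0],[0,0,0,0]]

```text
time: 6.3
tool_pos: [0.6716, 0.0639, 0.2167]
tool_rot: [3.141, -0.0, 1.067]
contact_force: [1.0, 0.8, 0.2]
opening: 0.0207
```

Call:
step_arm:
  moves:
    - [[-0.0002,-0.0045,0,-0.1],[-0.0002,-0.0045,0,-0.1],[-0.0002,-0.0045,0,-0.1],[-0.0002,-0.0045,0,-0.1]]

```text
time: 6.63
tool_pos: [0.6549, 0.0696, 0.2167]
tool_rot: [3.14, -0.0, 1.472]
contact_force: [4.3, 0.1, -2.2]
opening: 0.0207
```

Run:
```python
from cell import robot
import numpy as np
o=robot.observe();p=o["tool_pos"];v=p[:2]-[.65,.0245];print(p,np.hypot(*v),np.arctan2(v[1],v[0]),o["tool_rot"],o["contact_force"],o["opening"])
```

```text
[0.65489402 0.06960682 0.21670745] 0.04537154128248102 1.4627206194950875 [ 3.13997222e+00 -4.94509347e-04  1.47181700e+00] [ 4.26892203  0.06166005 -2.21948934] 0.020749636958420303
```

Call:
step_arm:
  moves:
    - [[-0.0002,-0.0045,0,-0.1],[-0.0002,-0.0045,0,-0.1],[-0.0002,-0.0045,0,-0.1],[-0.0002,-0.0045,0,-0.1],[-0.0002,-0.0045,0,-0.1],[-0.0002,-0.0045,0,-0.1],[-0.0002,-0.0045,0,-0.1],[0,0,0,0]]

```text
time: 7.3
tool_pos: [0.6237, 0.0625, 0.2167]
tool_rot: [3.142, -0.001, 2.171]
contact_force: [-0.7, 2.1, 0.2]
opening: 0.0207
```

```bash
cat > st.py <<'E'
from cell import robot
import numpy as np
o=robot.observe();p=o["tool_pos"];v=p[:2]-[.65,.0245];print(p,np.hypot(*v),np.arctan2(v[1],v[0]),o["tool_rot"],o["contact_force"],o["opening"])
E
python3 st.py;python3 snap.py j scene side wrist
```

```text
[0.6237345  0.06253988 0.2167258 ] 0.04622671266731498 2.1750994001802963 [ 3.14158837e+00 -1.30073107e-03  2.17055028e+00] [-0.66064543  2.07774161  0.21066874] 0.020713348528970336
7.45 [0.6237972  0.06247558 0.21668875] [-3.14060132e+00 -1.43351004e-03  2.16397690e+00] [-2.42146268  2.27598956  0.66476501]
```

View pics/j_scene.png

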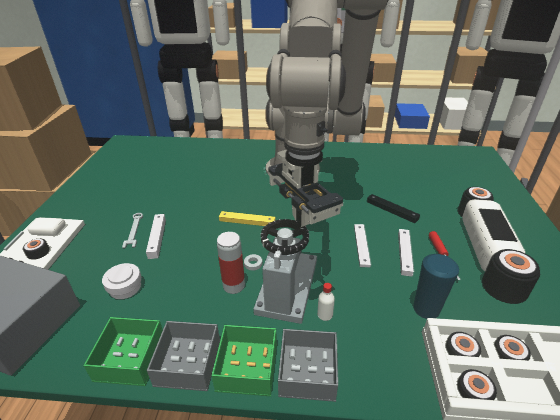

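Call:
step_arm:
  moves:
    - [[-0.0004,-0.0045,0,-0.1],[-0.0004,-0.0045,0,-0.1],[-0.0004,-0.0045,0,-0.1],[-0.0003,-0.0045,0,-0.1],[-0.0003,-0.0045,0,-0.1],[-0.0002,-0.0045,0,-0.1],[-0.0002,-0.0045,0,-0.1],[0,0,0,0]]

```text
time: 8.12
tool_pos: [0.6053, 0.0368, 0.2166]
tool_rot: [3.141, -0.004, 2.87]
contact_force: [-6.7, 2.6, 1.6]
opening: 0.0208
```

```bash
python3 st.py;python3 snap.py k scene wrist;python3 - <<'E'
from h import *
d=pickle.load(open("k.pkl","rb")); crop(d["scene"],240,200,330,280,8,"pics/k1.png")
E
```

```text
[0.60534143 0.0368428  0.21663263] 0.04633285037423627 2.8719425210846166 [ 3.14142345 -0.0035101   2.8696714 ] [-6.66732107  2.5581631   1.56671519] 0.020844616535457387
8.2167 [0.60535861 0.03683936 0.216629  ] [-3.14120377 -0.00354215  2.86466485] [-5.99294695  2.75306541  1.52049908]
```

View pics/k1.png

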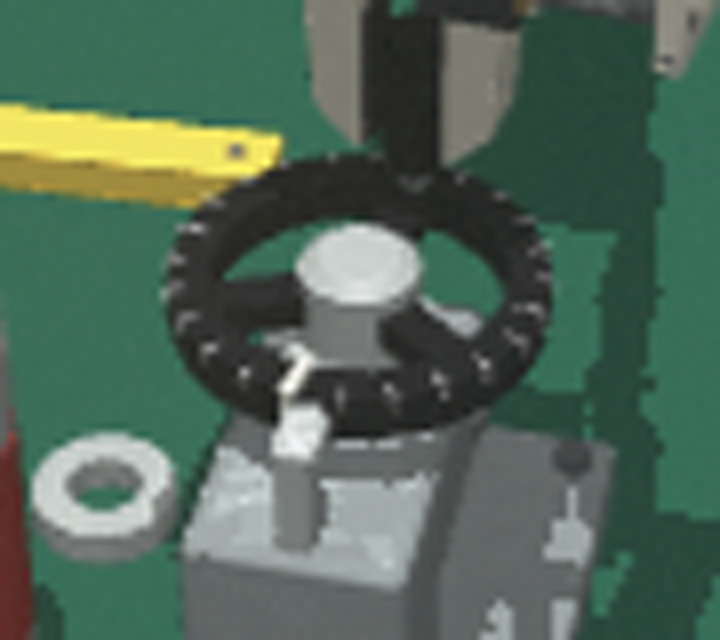

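View pics/k_wrist.png

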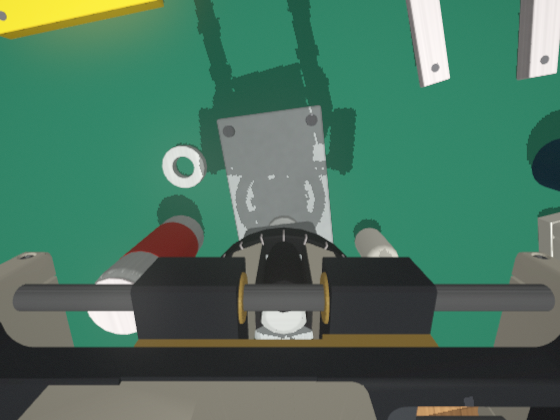

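```bash
cat > wl.py <<'E'
import sys
from h import *
tag=sys.argv[1]; angs=[float(a) for a in sys.argv[2:]]
c=pickle.load(open(tag+".pkl","rb"))["scene"]
pp=(.650,.0245,-.142)
k=12;x0,y0,x1,y1=255,215,315,265
im=cv2.resize(c["frame"][y0:y1,x0:x1,::-1],None,fx=k,fy=k,interpolation=cv2.INTER_CUBIC)
f=lambda P:tuple(int(v) for v in ((proj(c,T(*pp,P))[0]-(x0,y0)+.5)*k))
for a,col in zip(angs,[(255,0,255),(255,255,0),(0,255,255)]):
    cv2.line(im,f((.042*np.cos(a),.042*np.sin(a),.201)),f((.055*np.cos(a),.055*np.sin(a),.201)),col,1)
cv2.circle(im,f((.057,0,.201)),4,(0,0,255),1);cv2.circle(im,f((0,0,.207)),4,(0,0,255),1)
for t in np.arange(0,6.28,.05):
    for r in(.018,):cv2.circle(im,f((r*np.cos(t),r*np.sin(t),.207)),1,(0,255,0),-1)
    cv2.circle(im,f((.055*np.cos(t),.055*np.sin(t),.201)),1,(0,255,0),-1)
    cv2.circle(im,f((.042*np.cos(t),.042*np.sin(t),.201)),1,(0,255,0),-1)
cv2.imwrite(f"pics/{tag}_wl.png",im)
E
python3 wl.py k -0.13 0
```

```text
(no output)
```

View pics/k_wl.png

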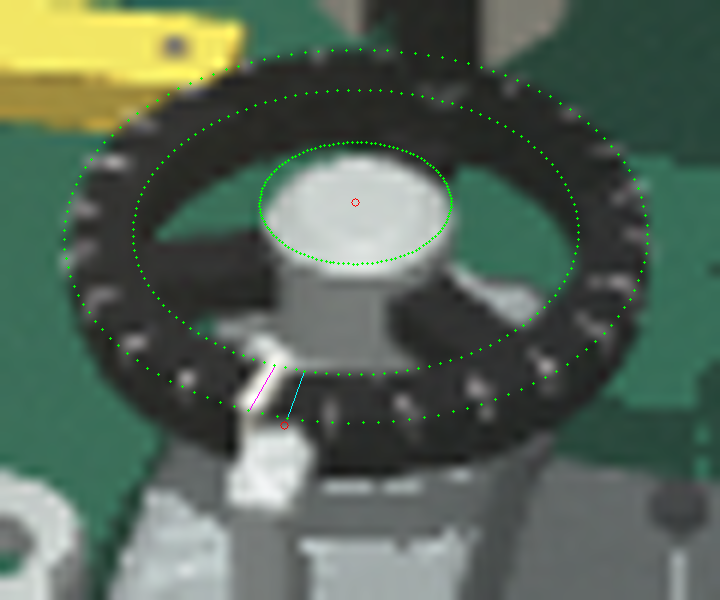

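Call:
step_arm:
  moves:
    - [[0.0004,-0.0027,0,-0.06],[0.0004,-0.0025,0,-0.06],[0,0,0,0],[0,0,0,0]]

```text
time: 8.55
tool_pos: [0.6042, 0.0319, 0.2167]
tool_rot: [3.141, -0.001, 2.984]
contact_force: [-4.0, 2.1, 0.6]
opening: 0.0208
```

```bash
python3 st.py;python3 snap.py l scene;python3 wl.py l -0.1 0
```

```text
[0.60419072 0.03187408 0.21665536] 0.04639899575110615 2.981988250983484 [ 3.14148407e+00 -1.48923824e-03  2.98363118e+00] [-3.9884049   2.10125004  0.55785479] 0.02083490336806621
8.6 [0.60417549 0.03189848 0.21664554] [ 3.14152023e+00 -1.48720912e-03  2.98390980e+00] [-5.30621059  2.48626119  1.50190078]
```

View pics/l_wl.png

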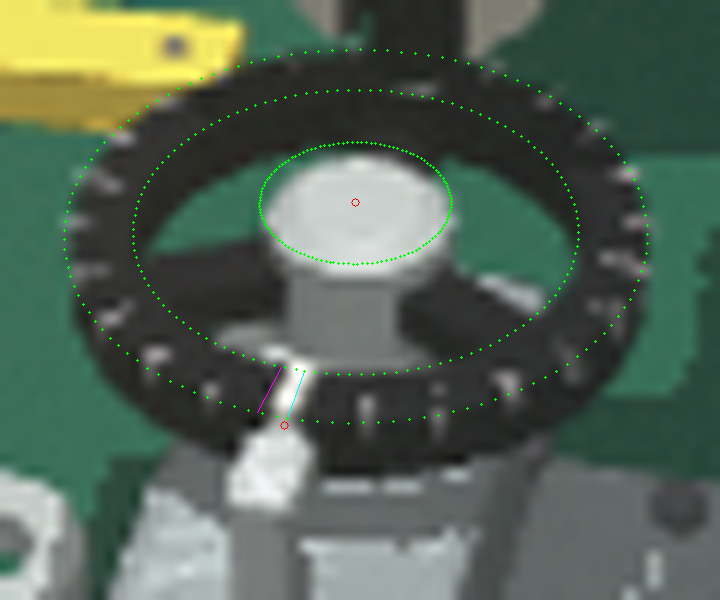

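Call:
step_arm:
  moves:
    - [[0,0,0,0],[0,0,0,0],[0,0,0,0],[0,0,0,0],[0,0,0,0],[0,0,0,0]]
  hand: 0.6

```text
time: 9.1
tool_pos: [0.6048, 0.0315, 0.2167]
tool_rot: [-3.142, 0.0, 2.986]
contact_force: [0.0, 0.0, -0.0]
opening: 0.0539
```

Call:
step_arm:
  moves:
    - [[0,0,-0.03,0],[0,0,-0.03,0],[0,0,-0.03,0],[-0.03,0,0,0],[-0.03,0,0,0],[-0.03,0,0,0],[-0.03,0,0,0],[0,0,0,0]]

```text
time: 9.77
tool_pos: [0.7272, 0.0117, 0.3016]
tool_rot: [-3.141, -0.003, 2.985]
contact_force: [0.6, 0.4, -2.3]
opening: 0.055
```

```bash
python3 snap.py m wrist scene; python3 wl.py m 0 -0.05
```

```text
9.8667 [0.72374936 0.01279789 0.30397728] [-3.14143938 -0.00332285  2.98620289] [-0.85541546  0.570249    0.21194997]
```

View pics/m_wrist.png

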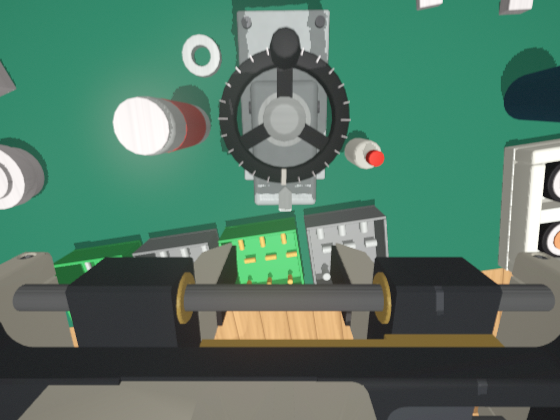

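View pics/m_wl.png

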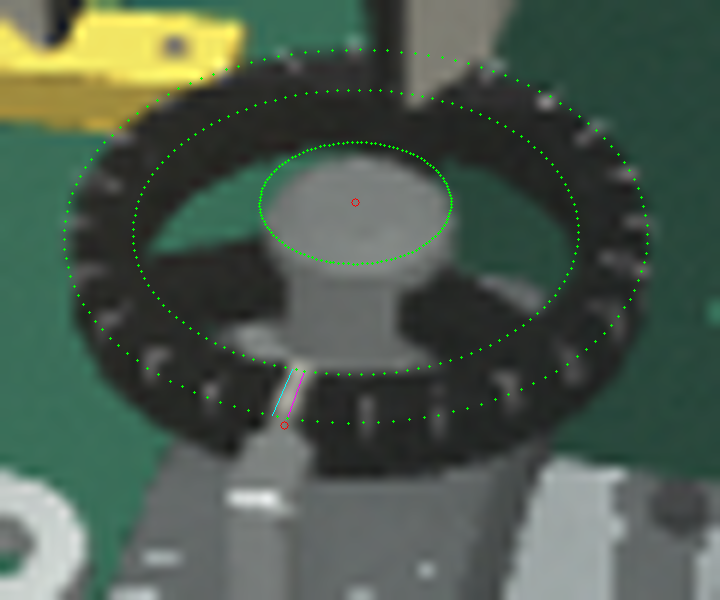

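Excellent top view. Zoom it.

Run:
```python
from h import *
d=pickle.load(open("m.pkl","rb")); crop(d["wrist"],215,0,355,215,2.7,"pics/m2.png"); crop(d["wrist"],255,100,315,215,5.2,"pics/m3.png")
```

```text
(no output)
```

View pics/m3.png

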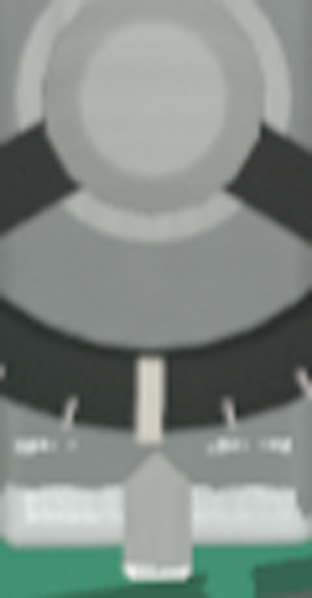

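View pics/m2.png

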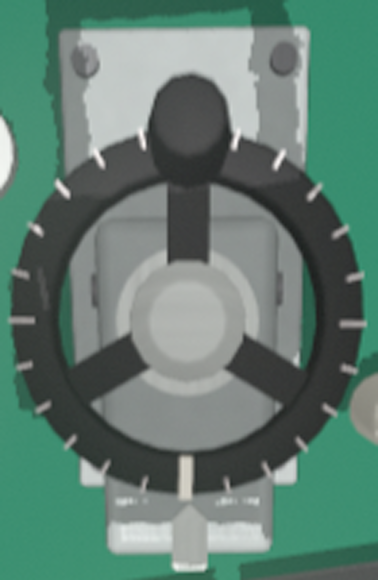

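Call:
step_arm:
  moves:
    - [[0.0215,0.0215,0,0],[0.0215,0.0215,0,0],[0.0215,0.0215,0,0],[0.0215,0.0215,0,0],[0.0215,0.0215,0,0],[0.0215,0.0215,0,0],[0.0215,0.0215,0,0],[0.0215,0.0215,0,0]]

```text
time: 10.53
tool_pos: [0.5772, 0.2106, 0.3084]
tool_rot: [3.141, 0.002, 2.987]
contact_force: [0.3, 0.1, 0.0]
opening: 0.0552
```

Call:
step_arm:
  moves:
    - [[0.0215,0.0215,0,0],[0.0215,0.0215,0,0],[0.0215,0.0215,0,0],[0.0215,0.0215,0,0],[0.0215,0.0215,0,0],[0.0215,0.0215,0,0],[0,0,0.02,-0.046],[0,0,0,0]]

```text
time: 11.2
tool_pos: [0.4688, 0.3573, 0.2854]
tool_rot: [-3.14, -0.002, 3.038]
contact_force: [-0.1, 0.2, -0.8]
opening: 0.0552
```

```bash
python3 snap.py n wrist
```

```text
11.25 [0.46998568 0.35651909 0.28651272] [-3.14011184e+00 -1.54772990e-03  3.03387869e+00] [ 1.02779968 -0.16394121  0.51168445]
```

View pics/n_wrist.png

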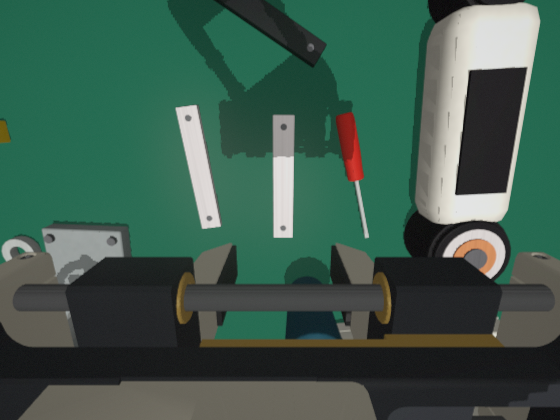

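Run:
```python
from h import *
w=pickle.load(open("n.pkl","rb"))["wrist"]
P=[onz(w,u,v,.02) for u,v in [(273.5,115),(294.5,115),(294,237.5),(273.5,237.5)]]
print(np.round(P,4),np.mean(P,0)); v=P[3]-P[0];print(np.arctan2(v[1],v[0]),np.linalg.norm(v))
crop(w,230,90,340,250,3.7,"pics/n2.png",[])
```

```text
[[0.3823 0.3519 0.02  ]
 [0.3853 0.3804 0.02  ]
 [0.5638 0.3627 0.02  ]
 [0.5605 0.3314 0.02  ]] [0.472982   0.35658464 0.02      ]
-0.1146899976850457 0.17938113012724888
```

View pics/n2.png

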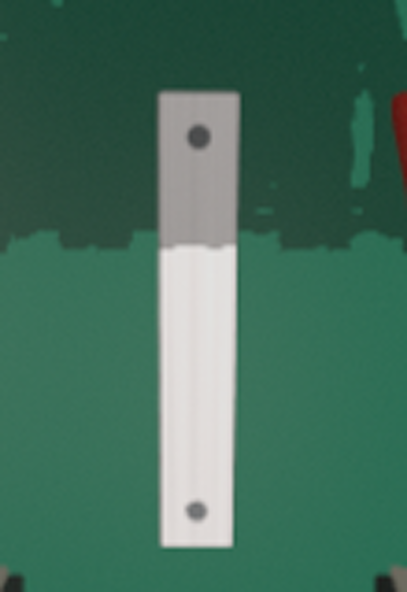

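Call:
step_arm:
  moves:
    - [[0,0,0.035,0],[0,0,0.035,0],[0,0,0.035,0],[0,0,0.035,0],[0,0,0.035,0],[0,0,0.035,0],[0,0,0.025,0],[0,0,0.02,0]]

```text
time: 11.92
tool_pos: [0.4721, 0.3554, 0.0307]
tool_rot: [-3.141, -0.001, 3.03]
contact_force: [-0.7, -0.3, 0.5]
opening: 0.055
```

Call:
step_arm:
  moves:
    - [[0,0,0.01,0],[0,0,0.01,0],[0,0,0.007,0],[0,0,0,0],[0,0,0,0]]

```text
time: 12.33
tool_pos: [0.4728, 0.3571, 0.0056]
tool_rot: [3.141, 0.001, 3.032]
contact_force: [-0.6, -0.9, -0.4]
opening: 0.055
```

Call:
step_arm:
  moves:
    - [[0,0,0,0],[0,0,0,0],[0,0,0,0],[0,0,0,0],[0,0,0,0],[0,0,0,0],[0,0,0,0],[0,0,0,0]]
  hand: 0
  force: 35

```text
time: 13.0
tool_pos: [0.4724, 0.357, 0.0052]
tool_rot: [3.141, 0.0, 3.033]
contact_force: [-0.5, -1.0, 5.5]
opening: 0.0298
```

Call:
step_arm:
  moves:
    - [[0,0,0,0],[0,0,-0.02,0],[0,0,-0.025,0],[0,0,-0.025,0.036],[0,0,0,0]]

```text
time: 13.42
tool_pos: [0.4745, 0.3584, 0.0788]
tool_rot: [3.137, 0.006, 2.995]
contact_force: [1.3, 1.4, -2.4]
opening: 0.0298
```

Call:
step_arm:
  moves:
    - [[-0.008,-0.0233,0,0],[-0.008,-0.0233,0,0],[-0.008,-0.0233,0,0],[-0.008,-0.0233,0,0],[-0.008,-0.0233,0,0],[-0.008,-0.0233,0,0],[-0.008,-0.0233,0,0],[0,0,0,0]]

```text
time: 14.08
tool_pos: [0.5041, 0.1837, 0.0731]
tool_rot: [-3.14, -0.002, 2.994]
contact_force: [0.8, -0.4, -3.4]
opening: 0.0298
```

```bash
python3 snap.py o wrist scene
```

```text
14.1833 [0.5036647  0.18666638 0.07344195] [-3.14122816e+00 -1.99858464e-03  2.99505995e+00] [-0.75712606  1.113399   -3.0232016 ]
```

View pics/o_scene.png

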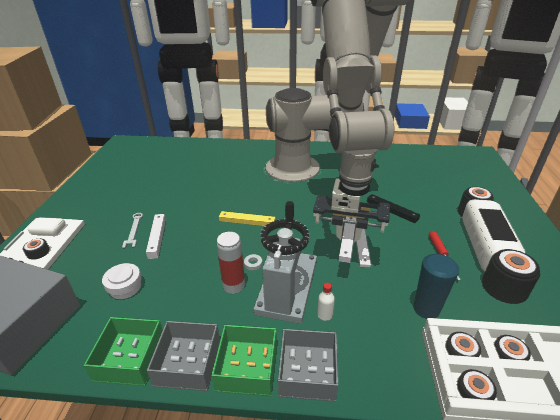

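Call:
step_arm:
  moves:
    - [[-0.008,-0.0231,0,0],[-0.008,-0.0231,0,0],[-0.008,-0.0231,0,0],[-0.008,-0.0231,0,0],[-0.008,-0.0231,0,0],[-0.008,-0.0231,0,0],[0,0,0,0],[0,0,0,0]]

```text
time: 14.85
tool_pos: [0.5315, 0.0434, 0.074]
tool_rot: [3.141, -0.001, 2.996]
contact_force: [-0.8, 0.6, -3.2]
opening: 0.0298
```

```bash
python3 snap.py p wrist scene side; python3 -c "
from h import *
d=pickle.load(open('p.pkl','rb'));crop(d['side'],270,110,390,250,4.2,'pics/p1.png');crop(d['scene'],230,170,350,320,4,'pics/p2.png')"
```

```text
15.0 [0.53118511 0.04478649 0.07426293] [ 3.14120063e+00 -9.70649860e-04  2.99823957e+00] [-0.52109909 -0.80494173 -3.31133446]
```

View pics/p1.png

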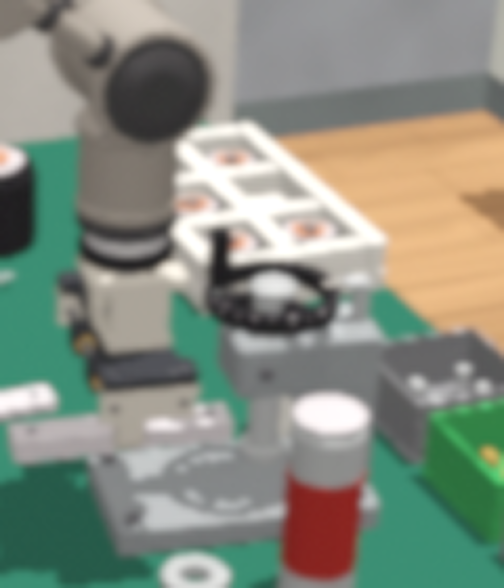

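View pics/p2.png

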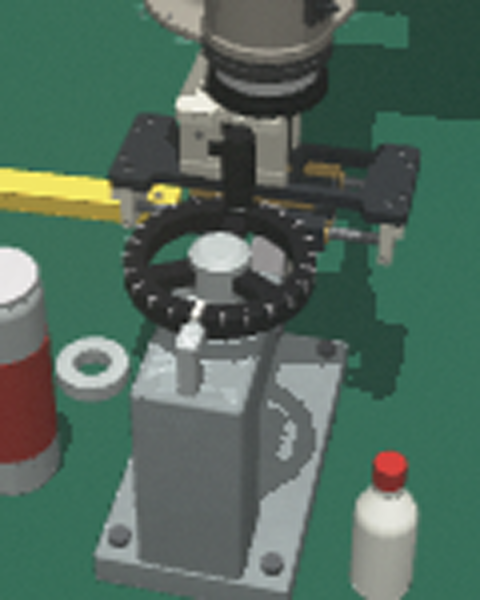

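View pics/p_wrist.png

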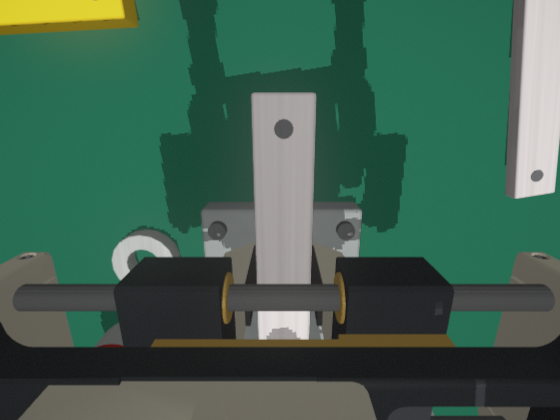

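Call:
step_arm:
  moves:
    - [[0,-0.002,0.015,0],[0,0,0.015,0],[0,0,0.01,0],[0,0,0,0],[0,0,0,0],[0,0,0,0]]

```text
time: 15.5
tool_pos: [0.5318, 0.0419, 0.0352]
tool_rot: [3.141, 0.001, 2.997]
contact_force: [0.2, 0.2, -2.6]
opening: 0.0299
```

```bash
python3 snap.py q wrist side; python3 -c "
from h import *
d=pickle.load(open('q.pkl','rb'));crop(d['side'],270,110,390,250,4.2,'pics/q1.png');crop(d['wrist'],190,70,380,290,2.7,'pics/q2.png')"
```

```text
15.6 [0.53193983 0.04162533 0.03550343] [3.14136007e+00 1.55953630e-03 2.99712050e+00] [-0.06669017  0.01868713 -3.43964108]
```

View pics/q2.png

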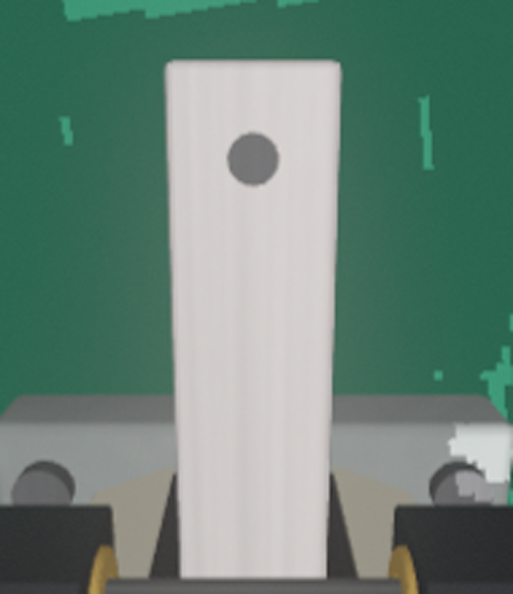

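View pics/q1.png

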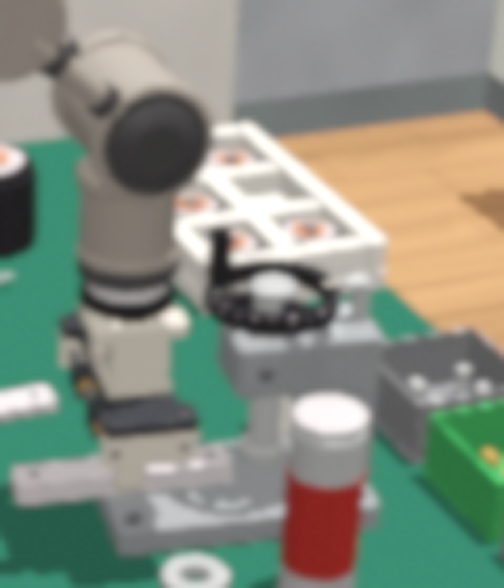

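Call:
step_arm:
  moves:
    - [[0,0,0.002,0],[0,0,0.002,0],[0,0,0.001,0],[0,0,0,0],[0,0,0,0]]

```text
time: 16.02
tool_pos: [0.5315, 0.0414, 0.0302]
tool_rot: [3.141, 0.0, 2.997]
contact_force: [-1.0, 0.5, 3.4]
opening: 0.0297
```

```bash
python3 st.py
```

```text
[0.5314563  0.04141467 0.03015145] 0.11974437503698838 2.999862133353479 [3.14146652e+00 4.53014717e-04 2.99674002e+00] [-0.96195809  0.50169167  3.39150933] 0.02971363479206628
```

Call:
step_arm:
  moves:
    - [[0,0,0,0],[0,0,0,0],[0,0,0,0],[0,0,0,0],[0,0,-0.01,0],[0,0,0,0]]
  hand: 0.43

```text
time: 16.52
tool_pos: [0.5323, 0.0414, 0.0412]
tool_rot: [3.141, 0.002, 2.997]
contact_force: [-0.2, -0.3, -0.2]
opening: 0.0394
```

Call:
step_arm:
  moves:
    - [[0.02,0,0,0],[0.02,0,0,0],[0.02,0,0,0],[0,0,0,0],[0,0,0.007,0],[0,0,0,0],[0,0,0,0]]

```text
time: 17.1
tool_pos: [0.4729, 0.0499, 0.0325]
tool_rot: [3.141, 0.001, 2.997]
contact_force: [-0.2, -0.3, -0.5]
opening: 0.0391
```

```bash
python3 snap.py r wrist side; python3 -c "
from h import *
d=pickle.load(open('r.pkl','rb'));crop(d['side'],270,110,390,250,4.2,'pics/r1.png')"
```

```text
17.2 [0.4727934  0.04996133 0.03262873] [3.14147459e+00 5.93228313e-04 2.99665383e+00] [ 0.43147747 -0.04633188 -1.32494178]
```

View pics/r_wrist.png

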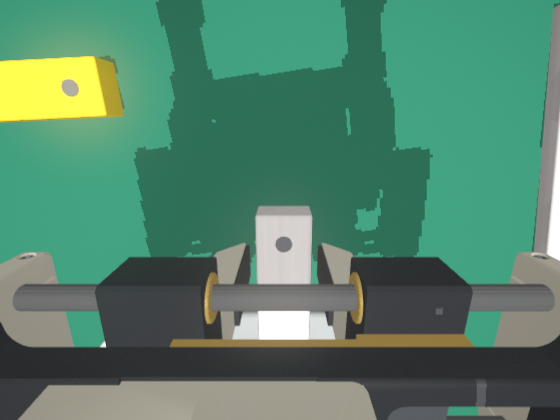

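View pics/r1.png

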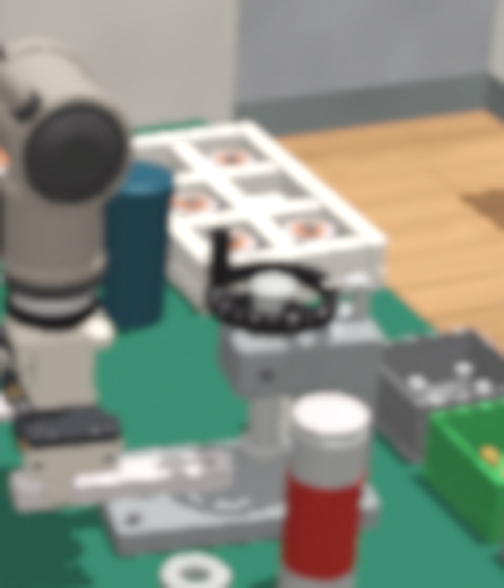

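Call:
step_arm:
  moves:
    - [[0,0,0,0],[0,0,0,0],[0,0,0,0],[0,0,0,0],[0,0,0,0],[0,0,0,0]]
  hand: 0
  force: 15

```text
time: 17.7
tool_pos: [0.4721, 0.0501, 0.0327]
tool_rot: [3.141, 0.0, 2.997]
contact_force: [2.2, -0.4, -1.8]
opening: 0.0302
```

Call:
step_arm:
  moves:
    - [[-0.006,0,0,0],[-0.006,0,0,0],[-0.006,0,0,0],[-0.006,0,0,0],[-0.006,0,0,0],[0,0,0,0]]

```text
time: 18.2
tool_pos: [0.5036, 0.0455, 0.0328]
tool_rot: [3.141, 0.002, 2.997]
contact_force: [0.2, -0.4, -2.7]
opening: 0.0298
```

Call:
step_arm:
  moves:
    - [[-0.006,0,0,0],[-0.006,0,0,0],[-0.006,0,0,0],[-0.006,0,0,0],[0,0,0,0]]

```text
time: 18.62
tool_pos: [0.5272, 0.042, 0.0327]
tool_rot: [3.141, 0.002, 2.997]
contact_force: [1.1, -0.0, -1.1]
opening: 0.0297
```

```bash
python3 snap.py s wrist side scene; python3 -c "
from h import *
d=pickle.load(open('s.pkl','rb'));crop(d['side'],270,110,390,250,4.2,'pics/s1.png');crop(d['scene'],230,170,350,320,4,'pics/s2.png')"
```

```text
18.7667 [0.52608823 0.04215825 0.0327063 ] [3.14144468e+00 1.41216282e-03 2.99663979e+00] [ 0.83310378 -0.36694352 -1.47763378]
```

View pics/s1.png

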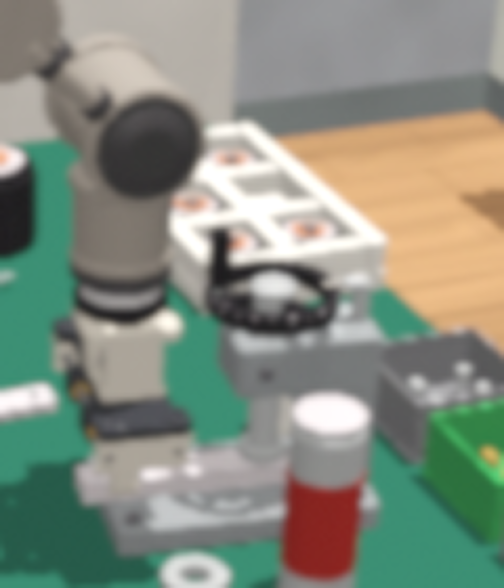

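View pics/s2.png

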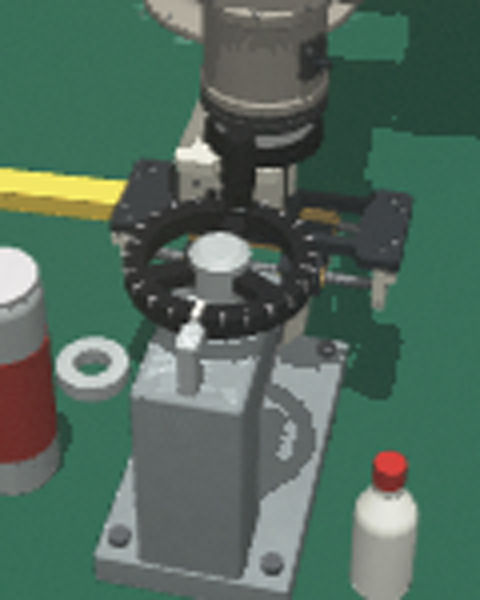

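View pics/s_wrist.png

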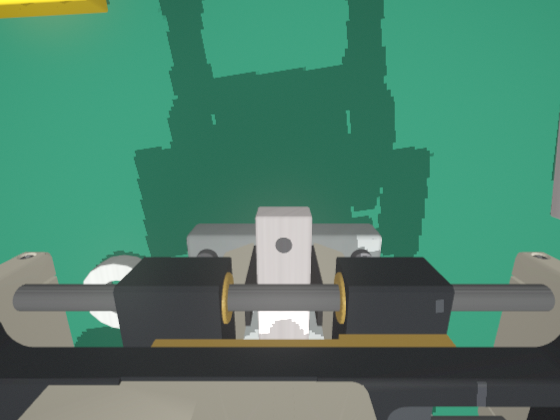

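Call:
step_arm:
  moves:
    - [[-0.003,0,0,0],[-0.002,0,0,0],[-0.002,0,0,0],[0,0,0,0]]

```text
time: 19.1
tool_pos: [0.5327, 0.0413, 0.0327]
tool_rot: [3.141, 0.001, 2.997]
contact_force: [-1.4, -0.1, 0.5]
opening: 0.0297
```

Call:
step_arm:
  moves:
    - [[-0.001,0,0,0],[-0.001,0,0,0],[0,0,0,0]]

```text
time: 19.35
tool_pos: [0.5345, 0.041, 0.0327]
tool_rot: [3.141, 0.0, 2.997]
contact_force: [-2.2, 0.5, 1.8]
opening: 0.03
```

Call:
step_arm:
  moves:
    - [[-0.001,0,0,0],[-0.001,0,0,0],[0,0,0,0]]

```text
time: 19.6
tool_pos: [0.5359, 0.0408, 0.0327]
tool_rot: [3.142, -0.001, 2.997]
contact_force: [-5.5, 0.5, 4.0]
opening: 0.0299
```

Call:
step_arm:
  moves:
    - [[-0.001,0,0,0],[0,0,0,0]]

```text
time: 19.77
tool_pos: [0.5359, 0.0408, 0.0327]
tool_rot: [-3.142, -0.003, 2.997]
contact_force: [-8.2, 0.6, 6.9]
opening: 0.0298
```

Call:
step_arm:
  moves:
    - [[-0.001,0,0,0],[0,0,0,0]]

```text
time: 19.93
tool_pos: [0.5359, 0.0408, 0.0327]
tool_rot: [-3.141, -0.005, 2.997]
contact_force: [-11.5, 0.7, 9.8]
opening: 0.0296
```

Call:
step_arm:
  moves:
    - [[0,0,0,0],[0,0,0,0],[0,0,0,0],[0,0,0,0],[0,0,-0.02,0],[0,0,-0.02,0],[0.02,0,0,0],[0.02,0,0,0]]
  hand: 0.43

```text
time: 20.6
tool_pos: [0.5002, 0.046, 0.0739]
tool_rot: [3.141, 0.004, 2.996]
contact_force: [0.3, 0.2, -0.5]
opening: 0.0393
```

Call:
step_arm:
  moves:
    - [[0.02,0,-0.03,0],[0.02,0,-0.03,0],[0,0,-0.03,0],[0,0,-0.03,0],[0,0,0,0],[0,0,0,0]]

```text
time: 21.1
tool_pos: [0.4604, 0.0519, 0.1944]
tool_rot: [3.141, 0.005, 2.997]
contact_force: [-0.9, -0.2, -1.4]
opening: 0.0395
```

```bash
python3 snap.py t wrist side scene; python3 -c "
from h import *
d=pickle.load(open('t.pkl','rb'));crop(d['side'],270,110,390,250,4.2,'pics/t1.png');crop(d['wrist'],190,100,400,285,3.7,'pics/t2.png')"; python3 wl.py t 0
```

```text
21.25 [0.45856166 0.05192688 0.19158057] [-3.14145158e+00 -2.00379422e-03  2.99673093e+00] [ 0.01006981 -0.34566808 -0.01493668]
```

View pics/t1.png

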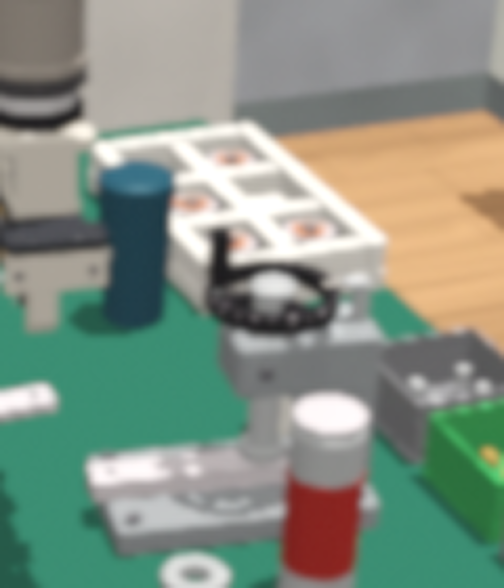

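View pics/t_wrist.png

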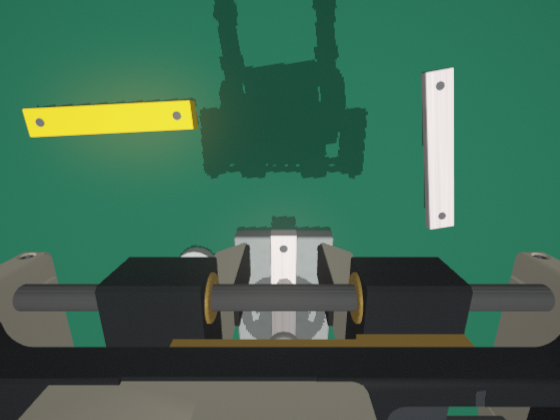

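View pics/t_wl.png

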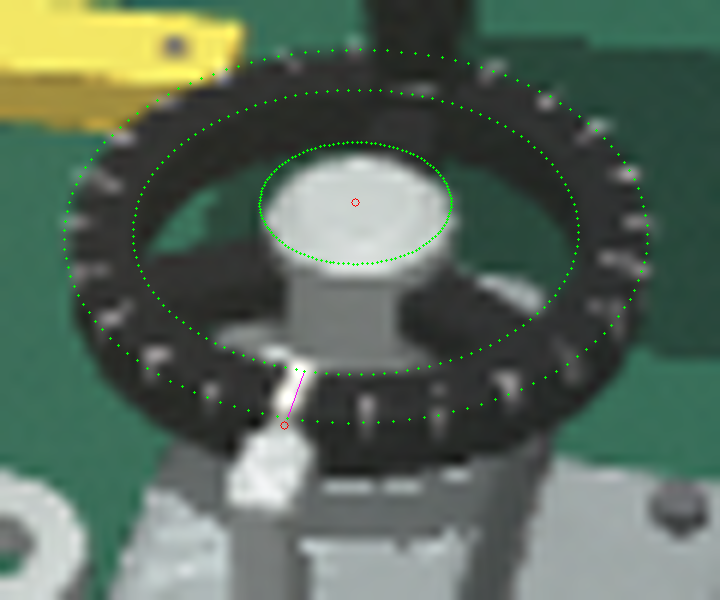

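Call:
step_arm:
  moves:
    - [[0,0,-0.03,0],[0,0,-0.03,0],[0,0,-0.03,0],[0,0,-0.03,0],[-0.03,0,0,0],[-0.03,0,0,0],[-0.03,0,0,0],[0,0,0,0]]

```text
time: 21.92
tool_pos: [0.5516, 0.0379, 0.3094]
tool_rot: [-3.141, -0.003, 2.996]
contact_force: [-1.9, -0.3, -0.5]
opening: 0.0397
```

```bash
python3 snap.py u wrist; python3 -c "
from h import *
d=pickle.load(open('u.pkl','rb'));crop(d['wrist'],190,100,380,270,4,'pics/u2.png')"
```

```text
21.9667 [0.54946224 0.03838999 0.30951802] [-3.14122131 -0.00466489  2.99598643] [-0.3626767  -0.03432711 -0.09247813]
```

View pics/u2.png

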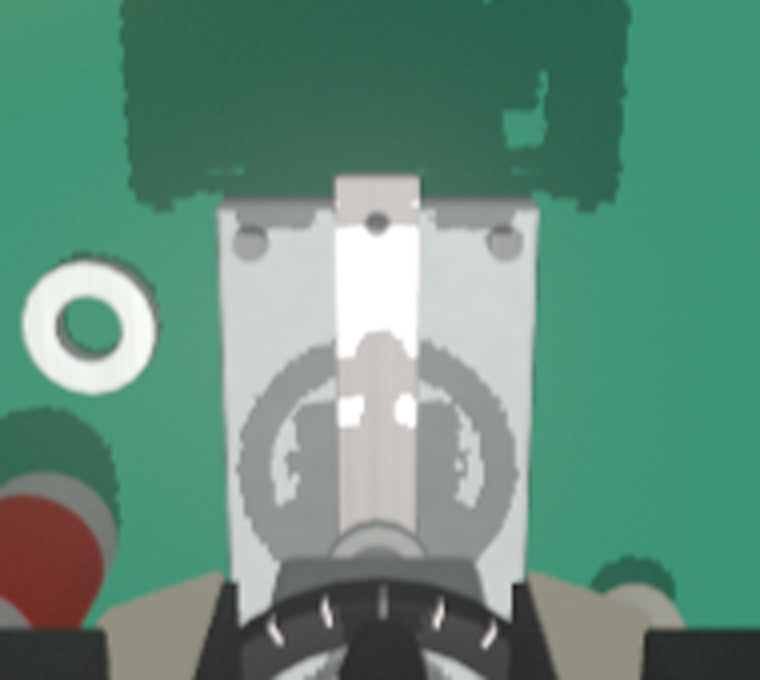

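```bash
python3 -c "
from h import *
w=pickle.load(open('u.pkl','rb'))['wrist']
f=lambda u,v,z:onz(w,(u+.5)/4-.5+190,(v+.5)/4-.5+100,z)
a=f(377.5,176,.045);L=f(218,206,.025);R=f(540,206,.025);m=(L+R)/2
e=np.array([np.cos(-.145),np.sin(-.145)]);print(a,m,(m-a)[:2]@e,np.linalg.norm(L-R))
n=f(378.5,525,.045);h=f(377.5,176,.045);print('bar yaw',np.arctan2(*(n-h)[1::-1]),'front edge yaw',np.arctan2(*(R-L)[1::-1])-np.pi/2)
r1,r2=f(420,176,.045),f(335,176,.045);print(np.linalg.norm(r1-r2))
"
```

```text
[0.50473404 0.04512353 0.045     ] [0.51693164 0.04393093 0.025     ] 0.012241914849164525 0.11858360685438156
bar yaw -0.14353578245612864 front edge yaw -0.1471533847239439
0.029674518549897125
```

Call:
step_arm:
  moves:
    - [[0.028,0.001,0,0],[0.028,0,0,0],[0.028,0,0,0],[0,0,0.03,0],[0,0,0.035,0],[0,0,0.035,0],[0,0,0.035,0],[0,0,0.035,0]]
  hand: 0

```text
time: 22.63
tool_pos: [0.4636, 0.0523, 0.1409]
tool_rot: [3.142, -0.001, 2.997]
contact_force: [1.1, 0.4, 0.4]
opening: 0.0005
```

Call:
step_arm:
  moves:
    - [[0,0,0.035,0],[0,0,0.035,0],[0,0,0.025,0],[0,0,0.014,0],[0,0,0,0],[0,0,0,0]]

```text
time: 23.13
tool_pos: [0.4639, 0.0523, 0.0331]
tool_rot: [-3.141, -0.003, 2.997]
contact_force: [0.3, -0.2, -0.5]
opening: 0.0009
```

```bash
python3 snap.py v side; python3 st.py; python3 -c "
from h import *
d=pickle.load(open('v.pkl','rb'));crop(d['side'],250,110,390,250,4.2,'pics/v1.png')"
```

```text
23.1833 [0.46488732 0.05219359 0.03407837] [ 3.14152376e+00 -3.49705578e-04  2.99691256e+00] [0.0042568  0.32006313 0.99459851]
[0.46488732 0.05219359 0.03407837] 0.1871727512353698 2.9930900591867022 [ 3.14152376e+00 -3.49705578e-04  2.99691256e+00] [0.0042568  0.32006313 0.99459851] 0.00020816611165776422
```

View pics/v1.png

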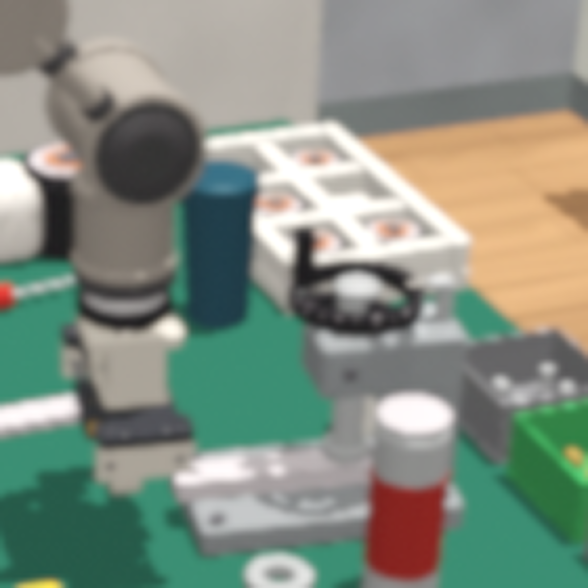

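Call:
step_arm:
  moves:
    - [[-0.012,0,0,0],[-0.01,0,0,0],[-0.002,0,0,0],[-0.002,0,0,0],[0,0,0,0]]

```text
time: 23.6
tool_pos: [0.4911, 0.0484, 0.0345]
tool_rot: [3.141, 0.001, 2.997]
contact_force: [-0.6, 0.2, -0.2]
opening: 0.0003
```

Call:
step_arm:
  moves:
    - [[-0.001,0,0,0],[-0.001,0,0,0],[0,0,0,0]]

```text
time: 23.85
tool_pos: [0.4928, 0.0481, 0.0338]
tool_rot: [3.142, 0.0, 2.997]
contact_force: [0.2, -0.3, 0.2]
opening: 0.0006
```

Call:
step_arm:
  moves:
    - [[-0.001,0,0,0],[-0.001,0,0,0],[0,0,0,0]]

```text
time: 24.1
tool_pos: [0.4945, 0.0478, 0.0336]
tool_rot: [3.142, -0.001, 2.997]
contact_force: [-1.2, 1.0, 1.0]
opening: 0.0006
```

Call:
step_arm:
  moves:
    - [[-0.001,0,0,0],[-0.001,0,0,0],[0,0,0,0]]

```text
time: 24.35
tool_pos: [0.4945, 0.0478, 0.0333]
tool_rot: [-3.141, -0.005, 2.997]
contact_force: [-8.9, 1.6, 5.6]
opening: 0.0003
```

Call:
step_arm:
  moves:
    - [[-0.001,0,0,0],[-0.001,0,0,0],[0,0,0,0]]

```text
time: 24.6
tool_pos: [0.4945, 0.0478, 0.0332]
tool_rot: [-3.141, -0.009, 2.997]
contact_force: [-12.1, 1.9, 10.1]
opening: 0.0009
```

```bash
python3 st.py
```

```text
[0.49452999 0.04781672 0.03319229] 0.15720875576160043 2.9927265157898653 [-3.14115265 -0.00943819  2.99706871] [-12.07856308   1.86281952  10.12698809] 0.0008683459398220197
```

Call:
step_arm:
  moves:
    - [[0.01,0,0,0],[0.02,0,0,0],[0.02,0,-0.02,0],[0,0,-0.035,0],[0,0,-0.035,0],[0,0,-0.035,0],[0,0,-0.035,0],[0,0,-0.035,0]]

```text
time: 25.27
tool_pos: [0.4493, 0.0544, 0.2307]
tool_rot: [3.141, 0.001, 2.997]
contact_force: [0.5, 0.4, -0.2]
opening: 0.0005
```

Call:
step_arm:
  moves:
    - [[0,0,-0.035,0],[0,0,-0.035,0],[-0.035,0,-0.02,0],[-0.035,0,0,0],[-0.035,0,0,0],[-0.035,0,0,0],[-0.035,0,0,0],[0,0,0,0]]

```text
time: 25.93
tool_pos: [0.6271, 0.0277, 0.3147]
tool_rot: [-3.141, -0.002, 2.995]
contact_force: [-0.4, 0.2, -1.6]
opening: 0.0009
```

Call:
step_arm:
  moves:
    - [[-0.035,0,0,0],[-0.035,0,0,0],[0,0,0,0]]

```text
time: 26.18
tool_pos: [0.6961, 0.0176, 0.3132]
tool_rot: [-3.141, -0.003, 2.996]
contact_force: [1.0, -0.9, -0.4]
opening: 0.0003
```

```bash
python3 snap.py w wrist scene; python3 -c "
from h import *
d=pickle.load(open('w.pkl','rb'));crop(d['wrist'],215,0,355,240,2.45,'pics/w2.png')"
```

```text
26.2833 [0.69235281 0.01870735 0.31604665] [-3.1414709  -0.00326403  2.99634163] [ 0.18626833 -0.00068831  0.648505  ]
```

View pics/w_wrist.png

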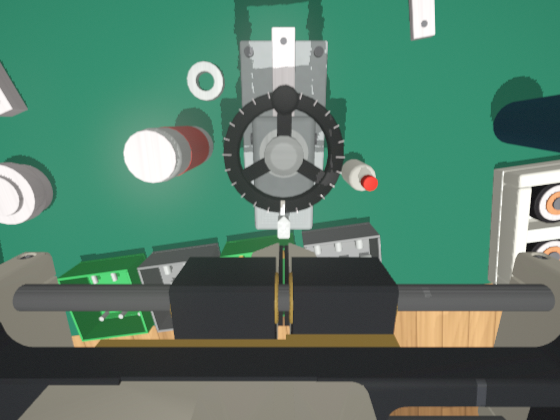

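View pics/w2.png

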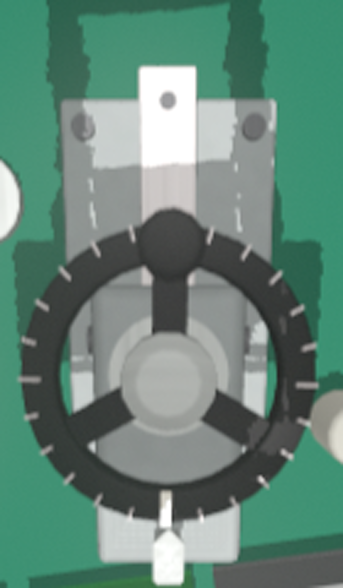

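View pics/w_scene.png

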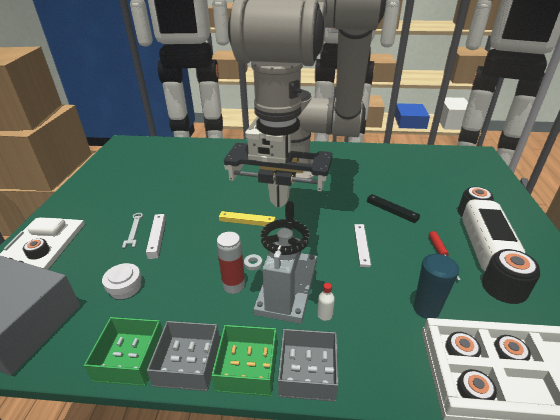

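```bash
python3 -c "
from cell import robot
print(robot.hand_in())"
```

```text
the job is handed in; nothing more can be done
None
```

I wound the wheel up about 1.9 rad by its handle until the white line stood at the pointer. I then laid the 20 mm bar on the base and pushed it in under the ram until it stopped against the column. The job was handed in at about 26 s of the 69 s limit, with the gripper clear of everything.

**Wheel:** seen from above at the end, the line sits about 0.02 rad (roughly 1°) short of the pointer tip. I left it there rather than regrip. It did not move while the bar went in.

**Bar:** it lies flat, within about 0.6 mm of centre, and square to within about 0.004 rad. After letting go, I pushed its outer end again with about 12 N. It stopped dead, so it is home against the column.

**One disagreement:** the camera put the outer end about 12 mm out from the base's front edge, not 10 mm. That difference is about the size of the camera's 2 mm calibration error, so I trusted the firm stop.

**Everything else:** the other two bars and the rest of the bench looked unmoved in the last pictures.

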